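# Balance the bottle mixer and start it

### The job

The bottle mixer already carries one bottle and must be loaded evenly before it runs. Lay the square amber bottle from the bench into the empty cradle directly opposite the loaded one, cap outward and base down by the hub, setting it down in the grip at the cradle's slope instead of letting it drop; once it lies there, push the lever on the control box all the way over to its far side. Leave the loaded bottle, the beaker, the jar, the spoon and the wash bottle where they are.

Things in the scene. Friction and masses are not known exactly. Their poses are not given: they have to be found in the camera images.
- mixer: Bottle mixer, locked: an aluminium disc (296 mm across, top at 46 mm) on a white base carries four equal grey open cradles along its +x, +y, -x, -y; one is loaded. Each is a flat floor 110 mm long, rising outward at 30 degrees: inner end 60 mm from the axis and 55 mm above the bench, outer end 155 mm out, 110 mm high. Origin on the axis at bench level, z up; any yaw.
- mixer_hub (a point): Top of the black hub knob (28 mm across) on the mixer's axis, 76 mm above the bench. Round it, at each cradle's inner end, a stop wall stands 30 mm above (square to) the cradle floor; along each cradle's sides run lips 10 mm above the floor, 62 mm apart inside, 70 mm outside.
- bottle: The bottle to load, lying on the bench: square amber glass bottle, body 95 x 50 x 50 mm, round shoulder, white cap 36 mm across; 130 mm long, 0.15 to 0.35 kg. Origin at the middle of the square body (25 mm above bench or cradle floor), x toward the cap; base at x = -47.5 mm. Base on a cradle's stop: origin 47.5 mm up the slope from the floor's inner end. Any side may face up.
- bottle_cap (a point): Middle of the cap's outer end of that bottle.
- loaded_bottle: An identical bottle that already lies in one of the mixer's cradles, base by the hub, cap outward and up. Same origin and axes.
- control_box: Grey control box, 120 x 110 x 50 mm high, fixed to the bench; origin under its centre, z up. A steel lever stands on its top.
- switch_tip (a point): The free end of the lever, which turns in a vertical plane along the control box's x axis about a pivot some 80 mm away, in the small black block on the box.
- switch (a joint): Angle of that lever: 0 leaning toward the box's -x side (toward the robot), 0.5 upright, 1.0 fully over toward the box's +x side. It stays where it is left.
- beaker: Glass beaker, 72 mm across, 95 mm high, standing; origin under its centre. Bystander.
- jar: Amber jar, 66 mm across, 85 mm high, standing; origin under its centre. Bystander.
- spoon: Steel spoon 180 mm long lying on the bench near the robot; x along its length. Bystander.
- wash_bottle: White wash bottle, 72 mm across, 150 mm high with a spout tube up to 220 mm; origin under its centre. Bystander.
Mind the look-alikes: they are no part of the job. What is shaped like the control_box but turquoise is not meant. Leave any red look-alike of the bottle alone.

How it is judged:
By the outcome, as a careful person would: the job done as asked, in the order asked, and still so for the second after the job is handed in, with the robot touching nothing.
It also fails if it takes over 48 s, if anything falls off the work surface, if the arm or the gripper's body presses on something with over 40 N, if the wrist force passes 120 N, or if a joint passes its speed limit or range.

### The arm

A 6-joint arm with a two-finger parallel gripper is mounted at the origin on the work surface. World frame = base frame: x ahead of the robot, y to its left, z up, the work surface at z = 0. Lengths are in m, angles in rad, forces in N, time in s.
With the tool pointing down it reaches from about 0.35 to 0.8 m from the base axis. Payload 7.3 kg.
Tool frame: the origin (TCP) lies between the finger pads; the fingertips stand 25 mm ahead of it and the grasp point (between the pads) lies 6 mm ahead of it; z points along the fingers, y is the direction in which the jaws open and shut (so a half turn about z gives the same grasp; the last joint's range is limited). The gripper opens to 85 mm and grips with 20 to 120 N. Pads are 22 mm wide; open, the fingers measure 114 mm over their backs; the gripper's body (76 mm by 85 mm) begins 54 mm behind the grasp point. The pads swing forward as they close: fully open they stand 13 mm farther back than shut.
Start: joints at [0.963, 0.342, 1.524, -0, 1.275, -0.146], TCP at [0.234, 0.47, 0.256] pointing down, gripper open.
Joint ranges: [-2.53, 2.53], [-0.77, 2.02], [0.04, 2.7], [-1, 4.14], [0.28, 2.66], [-3.11, 3.11]. Speed limits (rad/s): [2.57, 2.57, 3.14, 3.14, 3.14, 3.14].

### API

Orientations are given as a rotation vector (axis times angle).
In Python, from cell import arm, cams, workorder gives the robot as it stands.
- The arm moves only by the tool apply_moves, never from a script. Its argument "deltas" is a list of rows, each a list of 4 numbers: the shift along the tool's x, y, z in cm, then the turn about the tool's z in rad. In form: [[tx, ty, tz, turn], ...]. A call has 1 to 20 rows; each row shifts and turns the commanded pose from where the row before left it, along the tool's axes as they then stand; what a row does not reach is not made up. A row lasts 1/8 s, in which the tool goes at most 62.5 mm and 10.7 degrees, less where a joint would pass 70% of its speed; a pose out of reach is approached as far as the arm can. A call is refused whole if a number of a shift passes 6.25 or a number of a turn 0.188, either way. A call with a gripper value outside its range is refused whole. "hand" is the closure, from 0 (fully open) to 1 (shut), set as the call begins (left out, the last holds). The fingers move at their own pace and stop on an object; "grip_force" is the grip in N (left out, the last holds). Time passes only in rows, so rows that do not move let the fingers close. It gives the time, the measured TCP pose, the force and the opening at its end, in the units of the state.
- arm.observe(): the state, without advancing time (a new reading comes with each control period).
- cams.camera(name): name is "side" or "top"; returns the picture (384x512x3 uint8, blue, green, red); there is no depth.
- cams.calibration(name): a dict with "intrinsics" (3x3 intrinsics, pixels), "distortion" ([k1, k2, p1, p2, k3] as OpenCV has them; the pictures are not rectified), "R" (3x3) and "t" (3): a world point X has camera coordinates R X + t. Camera axes: x right, y down, z forward; pixel columns grow to the right and rows downward; lengths in m; the calibration is good to about 2 mm. A picture is of the moment at which its call begins. calibration takes no time and is no camera call.
- workorder.job_done(): hands the job in, once; it reports no verdict.
The state is a dict: "t": time; "qpos": joint angles; "qd": joint speeds; "tau": joint torques, N m; "eef_pos": TCP position; "eef_rot": TCP orientation; "ft_force": force on the tool from outside, world axes, zero at the start; "ft_torque": the same for the moment, N m; "grip_width": finger opening in m.
Only numpy, scipy, OpenCV 4.12 (cv2) and the standard library are available. Lean on these libraries where they do the work, as an engineer would, in place of code of your own. Each camera call takes 0.05 s, during which the arm holds its last target. There are 200 camera calls.

## Working session

There is one attempt and no reset: what is moved stays moved. The work goes in short steps, Python scripts to look and compute and a tool call to move; the robot and the scene stay as the last step left them, time stands still between calls to the robot, and variables do not carry over. Pictures are saved under pics/ and viewed, about 8 in all and at most 12, crops included, and the job is handed in when it is done.

Besides the shell and the picture viewer there is one more tool, called after "Emit:" in YAML: its name, and indented under it one key for each argument. apply_moves: Moves the arm, as the interface text tells. Its arguments: {"type":"object","properties":{"deltas":{"type":"array"},"hand":{"type":"number"},"grip_force":{"type":"number"}},"required":["deltas"]}

```bash
mkdir -p pics; ls; python3 - <<'E'
from cell import arm,cams
import cv2,numpy as np
print(arm.observe())
for n in("top","side"):
    cv2.imwrite(f"pics/{n}0.png",cv2.resize(cams.camera(n),(800,600),interpolation=cv2.INTER_CUBIC)); c=cams.calibration(n); print(n,c)
E
```

```text
pics
{'t': 0.0, 'qpos': array([ 9.63012938e-01,  3.42747587e-01,  1.52502015e+00,  3.24604726e-05,
        1.27535595e+00, -1.46014498e-01]), 'qd': array([-0.00012358,  0.00097033, -0.00039205, -0.00030807, -0.00191246,
       -0.0009689 ]), 'tau': array([-6.13415450e-04, -4.33679223e+01, -2.46011817e+01, -1.27414874e-04,
        7.81578070e-03, -3.95856591e-05]), 'eef_pos': array([0.23368163, 0.46973519, 0.25561191]), 'eef_rot': array([-7.18796384e-01, -3.05764775e+00,  2.21777072e-03]), 'ft_force': array([ 0.5744343 , -0.72408831,  0.28061449]), 'ft_torque': array([-0.02008351, -0.03988732, -0.01257168]), 'grip_width': 0.08542792653234794}
top {'intrinsics': array([[459.55258891,   0.        , 255.83658018],
       [  0.        , 459.55258891, 193.77506192],
       [  0.        ,   0.        ,   1.        ]]), 'distortion': array([-0.1526811,  0.       ,  0.       ,  0.       ,  0.       ]), 'R': array([[ 1.76612144e-02, -9.99843907e-01, -4.93622651e-04],
       [-9.88482437e-01, -1.73863060e-02, -1.50333592e-01],
       [ 1.50301544e-01,  3.14301112e-03, -9.88635204e-01]]), 't': array([0.02622817, 0.51880521, 1.59890586])}
side {'intrinsics': array([[359.4363543 ,   0.        , 251.17814518],
       [  0.        , 359.4363543 , 196.01355038],
       [  0.        ,   0.        ,   1.        ]]), 'distortion': array([-0.04975785,  0.        ,  0.        ,  0.        ,  0.        ]), 'R': array([[ 0.83959168, -0.5430658 , -0.0128584 ],
       [-0.29797188, -0.4406211 , -0.84679738],
       [ 0.45420102,  0.71479548, -0.53176015]]), 't': array([-0.41652379,  0.25414182,  0.95503644])}
```

View pics/top0.png

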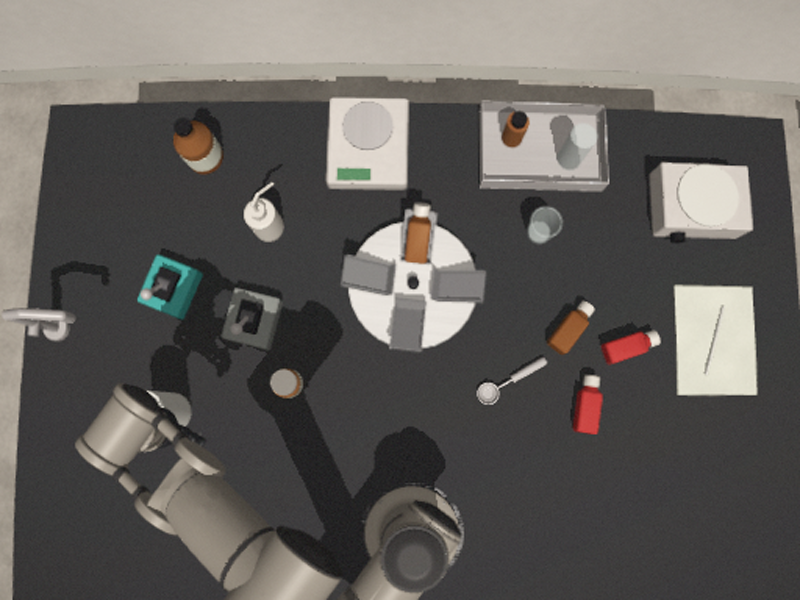

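View pics/side0.png

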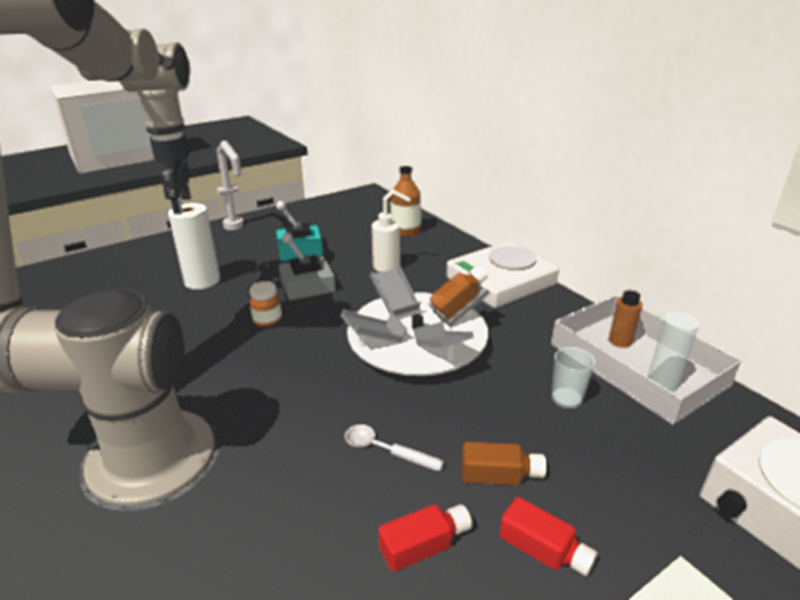

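The candidates in the top view (800 px scale) are:
- **Bottle:** amber at (571,326), red ones at (631,346) and (588,405). The one meant is amber.
- **Control box:** grey at (250,318), turquoise at (170,285). The one meant is grey.
- **Cradle:** the loaded one is at the far side (418,235), so the target is the near one at (407,325).

I'll enlarge these to confirm.

```bash
cat > h.py <<'E'
import numpy as np,cv2
from cell import cams
def und(n,uv):
    c=cams.calibration(n); p=cv2.undistortPoints(np.array(uv,float).reshape(-1,1,2),c["intrinsics"],c["distortion"]).reshape(-1,2)
    return p,c
def plane(n,uv,z):
    p,c=und(n,uv); R,t=c["R"],c["t"]; C=-R.T@t; d=np.c_[p,np.ones(len(p))]@R
    return C+d*((z-C[2])/d[:,2])[:,None]
def tri(a,b):
    p,c=und("top",a);q,e=und("side",b)
    X=cv2.triangulatePoints(np.c_[c["R"],c["t"]],np.c_[e["R"],e["t"]],p.T,q.T); return (X[:3]/X[3]).T
def proj(n,X):
    c=cams.calibration(n); return cv2.projectPoints(np.array(X,float).reshape(-1,3),cv2.Rodrigues(c["R"])[0],c["t"],c["intrinsics"],c["distortion"])[0].reshape(-1,2)
E
python3 - <<'E'
from h import *
T=cams.camera("top");S=cams.camera("side")
cv2.imwrite("pics/t.png",T);cv2.imwrite("pics/s.png",S)
def crop(I,x,y,w,h,W,H):
    o=cv2.resize(I[y:y+h,x:x+w],(W,H),interpolation=cv2.INTER_CUBIC)
    k=W/w
    for u in range((x//10+1)*10,x+w,10): cv2.putText(o,str(u),(int((u-x+.5)*k),8),0,.3,(0,255,255)); cv2.line(o,(int((u-x+.5)*k),10),(int((u-x+.5)*k),14),(0,255,255))
    for v in range((y//10+1)*10,y+h,10): cv2.putText(o,str(v),(0,int((v-y+.5)*k)+3),0,.3,(0,255,255)); 
    return o
a=crop(T,215,125,180,112,800,498)
cv2.imwrite("pics/c1.png",a)
b=np.hstack([crop(T,130,170,70,90,396,509),crop(S,165,115,70,90,396,509)])
cv2.imwrite("pics/c2.png",b)
hsv=cv2.cvtColor(T,cv2.COLOR_BGR2HSV)
m=cv2.inRange(hsv,(6,120,40),(18,255,255)); m[:, :330]=0;m[:180]=0;m[:,390:]=0
cs=max(cv2.findContours(m,0,2)[0],key=cv2.contourArea); print(cv2.contourArea(cs),cv2.minAreaRect(cs))
E
```

```text
392.0 ((363.8000183105469, 211.60000610351562), (15.200000762939453, 30.0), 36.869895935058594)
```

View pics/c1.png

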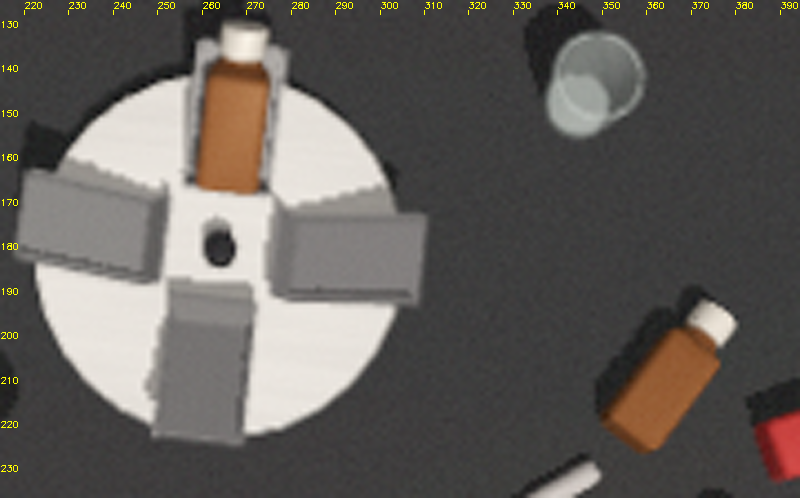

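View pics/c2.png

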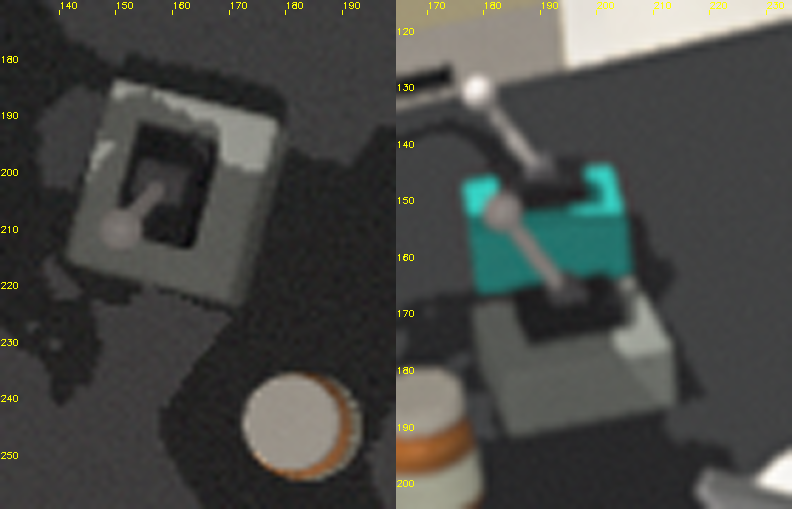

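The crops confirm the choices: the amber bottle is at top-camera pixel (364,212) with its cap up-right. The empty near cradle is at about (261,210), opposite the loaded one at (267,150). The grey box is at about (161,203), with the lever tip at (151,210) in the top view and (183,152) in the side view.

```bash
cat > fit.py <<'E'
from h import *
from scipy.optimize import least_squares,minimize
T=cv2.imread("pics/t.png")
for n in("top","side"):
    c=cams.calibration(n);print(n,"C",-c["R"].T@c["t"])
k=800/180
P=lambda L:np.array(L)/k+[214.5,124.5]
def Rz(a): return np.array([[np.cos(a),-np.sin(a),0],[np.sin(a),np.cos(a),0],[0,0,1]])
# mixer: outer corners
obs=P([(152,438),(243,444),(427,214),(418,305),(25,170),(17,256),(197,40),(287,50)])
def cor(p):
    o=[]
    for a,l in((np.pi,.035),(np.pi,-.035),(-np.pi/2,.035),(-np.pi/2,-.035),(np.pi/2,-.035),(np.pi/2,.035),(0,.035),(0,-.035)):
        # lateral sign: world-left positive in each local frame
        v=np.array([.152,l*(-1 if a==np.pi else 1),.114]); o.append(Rz(a+p[2])@v+[p[0],p[1],0])
    return np.array(o)
r=least_squares(lambda p:(proj("top",cor(p))-obs).ravel(),[.6,0,0]); print("mixer",r.x,np.round(r.fun.reshape(-1,2),1).tolist())
M=r.x
print("hub px",proj("top",[M[0],M[1],.076]),"obs",P([(219,247)]))
# bottle
hsv=cv2.cvtColor(T,cv2.COLOR_BGR2HSV)
m=cv2.inRange(hsv,(4,90,30),(22,255,255)); m[:,:330]=0;m[:185]=0;m[:,392:]=0
n,lab,st,ce=cv2.connectedComponentsWithStats(m); i=1+np.argmax(st[1:,4]); print(st[i],ce[i])
big=cv2.resize((lab==i).astype(np.uint8)*255,None,fx=8,fy=8,interpolation=cv2.INTER_LINEAR)>127
def iou(p):
    B=np.array([[x,y,z] for x in(-.0475,.0475) for y in(-.025,.025) for z in(.0,.05)])@Rz(p[2]).T+[p[0],p[1],0]
    h=cv2.convexHull(((proj("top",B)+.5)*8).astype(np.float32)); q=np.zeros(big.shape,np.uint8); cv2.fillConvexPoly(q,h.astype(int),1)
    return -(big&(q>0)).sum()/(big|(q>0)).sum()
x0=plane("top",[ce[i]],.03)[0]
best=minimize(iou,[x0[0],x0[1],-.63],method="Nelder-Mead",options=dict(initial_simplex=[[x0[0],x0[1],-.63],[x0[0]+.015,x0[1],-.63],[x0[0],x0[1]+.015,-.63],[x0[0],x0[1],-.45]]))
print("bottle",best.x,best.fun)
b=best.x; print("cap px",proj("top",Rz(b[2])@[.0825,0,0]+[b[0],b[1],.025]))
# box
ob=np.array([(113,80),(283,120),(240,305),(67,262)])/5.657+[129.5,169.5]
w=plane("top",ob,.05); print("box",w[:,:2].round(4).tolist(),w.mean(0)[:2], "xdir",np.arctan2(*(w[0]-w[3])[1::-1]),np.arctan2(*(w[1]-w[2])[1::-1]))
print("tip,pivot",tri([(151.1,210.2),(157.4,203.4)],[(183.2,151.6),(195.3,166.1)]))
print("jar top",plane("top",[(130+290/5.657-.5,170+422/5.657-.5)],.085))
E
python3 fit.py
```

```text
top C [0.2720486  0.0302188  1.65874142]
side C [-0.0083415  -0.79687531  0.71770112]
mixer [ 0.56171929  0.00753361 -0.09631926] [[0.2, -2.1], [0.3, -1.1], [-1.2, 0.4], [-1.2, -0.0], [1.3, 0.5], [0.5, 1.0], [0.2, 0.8], [-0.0, 0.7]]
hub px [[264.00154776 180.06125975]] obs [[263.775 180.075]]
[350 198  27  29 443] [363.43566591 212.00451467]
bottle [ 0.46008552 -0.35294614 -0.66362045] -0.9300295506266771
cap px [[376.70323572 194.61115921]]
box [[0.5466, 0.4171], [0.5229, 0.3071], [0.4057, 0.3294], [0.4303, 0.4404]] [0.47638316 0.37350775] xdir -0.1983869949758984 -0.18751448269964485
tip,pivot [[0.44092017 0.3843943  0.14300529]
 [0.47681986 0.37822113 0.07293505]]
jar top [[0.33233807 0.28941731 0.085     ]]
```

Emit:
apply_moves:
  deltas:
    - [-3.2,-3.5,0,0]
    - [-3.2,-3.5,0,0]
    - [-3.2,-3.5,0,0]
    - [-3.2,-3.5,0,0]
    - [-3.2,-3.5,0,0]
    - [-3.2,-3.5,0,0]
    - [-3.2,-3.5,0,0]
    - [-3.2,-3.5,0,0]
    - [-3.2,-3.5,0,0]
    - [-3.2,-3.5,0,0]
    - [-3.2,-3.5,0,0]
    - [-3.2,-3.5,0,0]
    - [-3.2,-3.5,0,0]
    - [-3.2,-3.5,0,0]
    - [-3.2,-3.5,0,0]
    - [-3.2,-3.5,0,0]
    - [-3.2,-3.5,0,0]
    - [-3.2,-3.5,0,0]
  hand: 0

```text
t: 2.45
eef_pos: [0.469, -0.3521, 0.256]
eef_rot: [-0.719, -3.058, -0.001]
ft_force: [0.8, -0.7, 0.4]
grip_width: 0.0853
```

```bash
cat > plan.py <<'E'
import sys,numpy as np
from cell import arm
from scipy.spatial.transform import Rotation as R
s=arm.observe(); M=R.from_rotvec(s["eef_rot"]).as_matrix(); h=np.arctan2(M[1,0],M[0,0])
print("t",s["t"],"p",s["eef_pos"].round(4),"h",np.degrees(h).round(2),"z",M[:,2].round(4),"q6",s["qpos"][5].round(2),"F",s["ft_force"].round(1),"w",s["grip_width"].round(4))
if len(sys.argv)>3:
    d=np.array(list(map(float,sys.argv[1:4])))-s["eef_pos"]; print("shift now (cm)",(M.T@d*100).round(2))
    if len(sys.argv)>4:
        g=np.radians(float(sys.argv[4])); tu=(h-g+np.pi)%(2*np.pi)-np.pi
        X=np.array([np.cos(g),np.sin(g),0]);Y=np.array([np.sin(g),-np.cos(g),0]); print("turn",tu.round(3),"shift after turn",(np.array([X@d,Y@d,-d[2]])*100).round(2))
E
python3 plan.py 0.468 -0.359 0.042 142
```

```text
Traceback (most recent call last):
  File "plan.py", line 5, in <module>
    print("t",s["t"],"p",s["eef_pos"].round(4),"h",np.degrees(h).round(2),"z",M[:,2].round(4),"q6",s["qpos"][5].round(2),"F",s["ft_force"].round(1),"w",s["grip_width"].round(4))
                                                                                                                                                        ^^^^^^^^^^^^^^^^^^^^^
AttributeError: 'float' object has no attribute 'round'
```

```bash
sed -i 's/s\["grip_width"\].round(4)/round(s["grip_width"],4)/' plan.py; python3 plan.py 0.468 -0.359 0.042 142
```

```text
t 2.45 p [ 0.469  -0.3521  0.256 ] h 153.53 z [-2.e-04  4.e-04 -1.e+00] q6 -1.88 F [ 0.8 -0.7  0.4] w 0.0853
shift now (cm) [-0.22 -0.67 21.4 ]
turn 0.201 shift after turn [-0.34 -0.61 21.4 ]
```

Emit:
apply_moves:
  deltas:
    - [0,0,3,0.1]
    - [0,0,4,0.1]
    - [0,0,3,0]
    - [0,0,2,0]
    - [0,0,0,0]

```text
t: 3.08
eef_pos: [0.4681, -0.3499, 0.1345]
eef_rot: [-1.02, -2.968, -0.003]
ft_force: [0.3, -0.1, 0.0]
grip_width: 0.085
```

```bash
python3 plan.py 0.468 -0.359 0.042 142; python3 - <<'E'
from h import *
o=[]
for n,(x,y) in(("top",(320,165)),("side",(260,230))):
    I=cams.camera(n); o.append(cv2.resize(I[y:y+100,x:x+100],(400,400),interpolation=cv2.INTER_CUBIC))
cv2.imwrite("pics/g1.png",np.hstack(o))
E
```

```text
t 3.075 p [ 0.4681 -0.3499  0.1345] h 142.08 z [-0.0029  0.0029 -1.    ] q6 -1.68 F [ 0.3 -0.1  0. ] w 0.085
shift now (cm) [-0.59 -0.73  9.25]
turn 0.001 shift after turn [-0.55 -0.72  9.25]
```

View pics/g1.png

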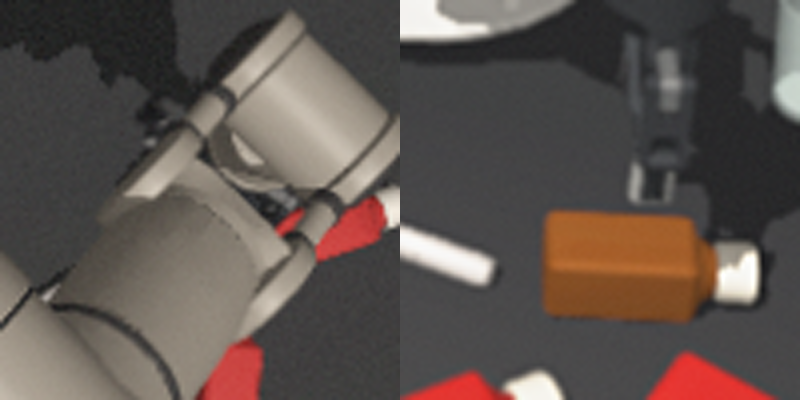

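The side view shows the bottle below the fingers, with its body spanning crop x 543–697 and the cap end at (760,272). I'll check my model against it.

```bash
python3 - <<'E'
from h import *
b=(0.4601,-0.3529,-.664);c,s=np.cos(b[2]),np.sin(b[2])
f=lambda x,y,z:[b[0]+c*x-s*y,b[1]+s*x+c*y,z]
pts=[f(.0825,0,.025),f(-.0475,.025,.05),f(-.0475,-.025,.05),f(-.0475,-.025,0),f(.0475,-.025,.05)]
print((proj("side",pts)-[259.5,229.5])*4+[400,0])
E
```

```text
[[755.92085525 273.1080233 ]
 [548.84595043 204.74410946]
 [550.08267187 264.53810906]
 [545.46016346 319.91034371]
 [708.39275431 273.10217547]]
```

Emit:
apply_moves:
  deltas:
    - [-0.6,-0.7,1,0]
    - [0,0,3,0]
    - [0,0,3,0]
    - [0,0,2.2,0]
    - [0,0,0,0]

```text
t: 3.8
eef_pos: [0.4686, -0.3596, 0.0429]
eef_rot: [-1.02, -2.969, -0.002]
ft_force: [0.0, -1.3, -0.1]
grip_width: 0.0853
```

Emit:
apply_moves:
  deltas:
    - [0,0,0,0]
    - [0,0,0,0]
    - [0,0,0,0]
    - [0,0,0,0]
    - [0,0,0,0]
    - [0,0,0,0]
  hand: 1
  grip_force: 60

```text
t: 4.55
eef_pos: [0.47, -0.3605, 0.0458]
eef_rot: [1.02, 2.969, -0.002]
ft_force: [-0.7, -0.2, 6.9]
grip_width: 0.049
```

Emit:
apply_moves:
  deltas:
    - [0,0,-2,0]
    - [0,0,-4,0]
    - [0,0,-5,0]
    - [0,0,-5,0]
    - [0,0,-3,0]
    - [0,0,0,0]

```text
t: 5.3
eef_pos: [0.47, -0.3605, 0.237]
eef_rot: [1.019, 2.966, -0.004]
ft_force: [0.3, 0.1, -2.1]
grip_width: 0.0489
```

```bash
python3 plan.py 0.45 0.018 0.235 -5.5; python3 - <<'E'
from h import *
I=cams.camera("side"); cv2.imwrite("pics/l1.png",cv2.resize(I[150:320,210:410],(600,510),interpolation=cv2.INTER_CUBIC))
E
```

```text
t 5.3 p [ 0.47   -0.3605  0.237 ] h 142.09 z [ 0.004  -0.0039 -1.    ] q6 -1.69 F [ 0.3  0.1 -2.1] w 0.0489
shift now (cm) [24.83 28.63  0.04]
turn 2.576 shift after turn [ -5.62 -37.48   0.2 ]
```

View pics/l1.png

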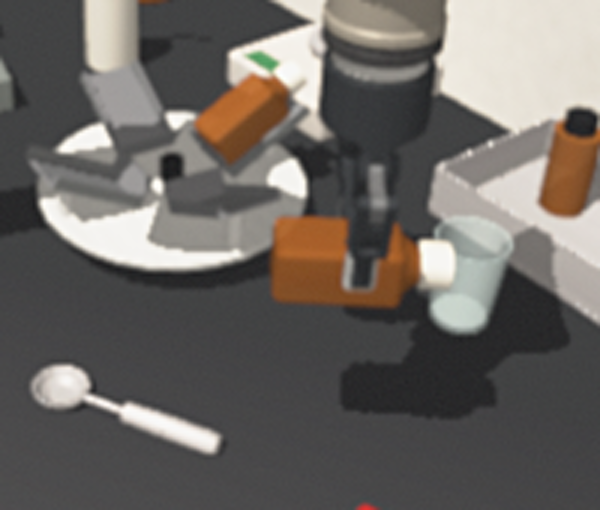

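Emit:
apply_moves:
  deltas:
    - [0,0,0,0.161]
    - [0,0,0,0.161]
    - [0,0,0,0.161]
    - [0,0,0,0.161]
    - [0,0,0,0.161]
    - [0,0,0,0.161]
    - [0,0,0,0.161]
    - [0,0,0,0.161]
    - [0,0,0,0.161]
    - [0,0,0,0.161]
    - [0,0,0,0.161]
    - [0,0,0,0.161]
    - [0,0,0,0.161]
    - [0,0,0,0.161]
    - [0,0,0,0.161]
    - [0,0,0,0.161]

```text
t: 7.35
eef_pos: [0.4686, -0.3591, 0.2317]
eef_rot: [-3.134, 0.159, 0.005]
ft_force: [-0.4, 0.3, -1.8]
grip_width: 0.049
```

```bash
python3 plan.py 0.4348 0.0197 0.20 -5.5
```

```text
t 7.35 p [ 0.4686 -0.3591  0.2317] h -5.81 z [-0.0031  0.0032 -1.    ] q6 0.89 F [-0.4  0.3 -1.8] w 0.049
shift now (cm) [ -7.19 -37.34   3.3 ]
turn -0.005 shift after turn [ -6.99 -37.38   3.17]
```

Emit:
apply_moves:
  deltas:
    - [-0.7,-2,0,0]
    - [-0.7,-3,0,0]
    - [-0.7,-4,0,0]
    - [-0.7,-4,0,0]
    - [-0.7,-4,0,0]
    - [-0.7,-4,0,0]
    - [-0.7,-4,0,0]
    - [-0.7,-4,0,0]
    - [-0.7,-4,0,0]
    - [-0.7,-3,0.5,0]
    - [-0.2,-1.3,0.5,0]
    - [0,0,0,0]
    - [0,0,0,0]

```text
t: 8.98
eef_pos: [0.4336, 0.0176, 0.224]
eef_rot: [3.138, -0.152, -0.001]
ft_force: [-0.1, -0.6, -1.2]
grip_width: 0.0493
```

```bash
python3 plan.py 0.4348 0.0197 0.166 -5.5; python3 - <<'E'
from h import *
S=cams.camera("side");T=cams.camera("top")
cv2.imwrite("pics/a1.png",np.hstack([cv2.resize(S[130:280,180:330],(450,450),interpolation=cv2.INTER_CUBIC),cv2.resize(T[140:257,205:321],(350,450),interpolation=cv2.INTER_CUBIC)]))
E
```

```text
t 8.975 p [0.4336 0.0176 0.224 ] h -5.55 z [-6.e-04 -2.e-04 -1.e+00] q6 1.53 F [-0.1 -0.6 -1.2] w 0.0493
shift now (cm) [ 0.1  -0.23  5.8 ]
turn -0.001 shift after turn [ 0.1  -0.23  5.8 ]
```

View pics/a1.png

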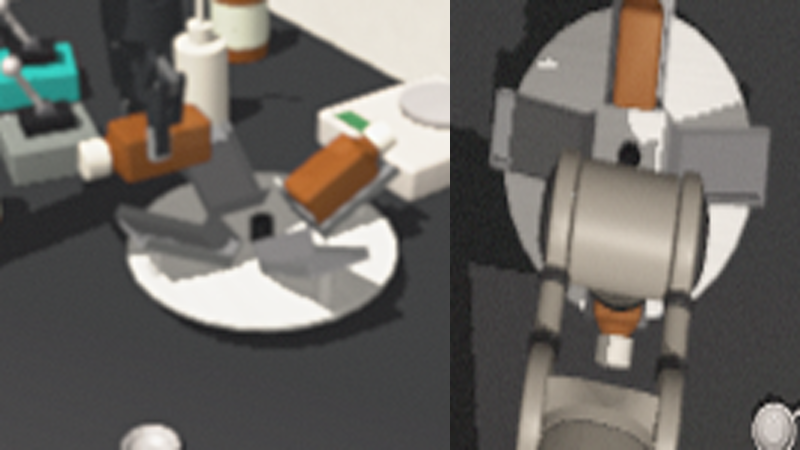

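Emit:
apply_moves:
  deltas:
    - [0.1,-0.2,2,0]
    - [0,0,2,0]
    - [0,0,1.4,0]
    - [0,0,0.5,0]
    - [0,0,0.5,0]
    - [0,0,0,0]
  grip_force: 25

```text
t: 9.82
eef_pos: [0.4348, 0.0201, 0.1604]
eef_rot: [-3.138, 0.152, -0.0]
ft_force: [-0.5, -0.5, -0.9]
grip_width: 0.0489
```

Emit:
apply_moves:
  deltas:
    - [0.1,0,0.3,0]
    - [0.1,0,0.3,0]
    - [0.15,0,0.25,0]
    - [0,0,0,0]

```text
t: 10.32
eef_pos: [0.4394, 0.0199, 0.1534]
eef_rot: [3.138, -0.151, 0.005]
ft_force: [-0.6, 0.4, 12.1]
grip_width: 0.0492
```

Emit:
apply_moves:
  deltas:
    - [0.2,0,0.2,0]
    - [0.2,0,0.2,0]
    - [0.2,0,0.2,0]
    - [0,0,0,0]

```text
t: 10.82
eef_pos: [0.4456, 0.0192, 0.1476]
eef_rot: [3.138, -0.151, 0.006]
ft_force: [-0.9, 0.6, 14.0]
grip_width: 0.049
```

```bash
python3 plan.py 0.4509 0.0182 0.137 -5.5; python3 - <<'E'
from h import *
S=cams.camera("side")
cv2.imwrite("pics/a2.png",cv2.resize(S[150:250,180:310],(650,500),interpolation=cv2.INTER_CUBIC))
E
```

```text
t 10.825 p [0.4456 0.0192 0.1476] h -5.51 z [ 4.e-03 -4.e-04 -1.e+00] q6 1.54 F [-0.9  0.6 14. ] w 0.049
shift now (cm) [0.53 0.05 1.06]
turn -0.0 shift after turn [0.54 0.05 1.06]
```

View pics/a2.png

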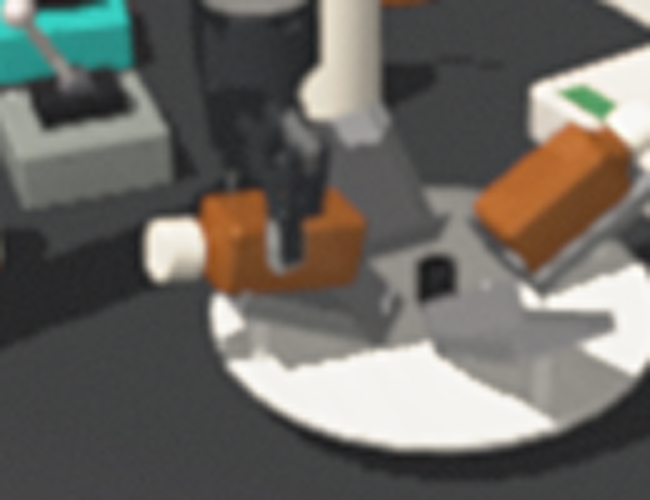

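The bottle is pivoting in the grip: its top edge now drops toward the hub at about (205,195)→(360,225). I'll continue along the arc.

Emit:
apply_moves:
  deltas:
    - [0.15,0,0.25,0]
    - [0.15,0,0.25,0]
    - [0.15,0,0.25,0]
    - [0.1,0,0.3,0]
    - [0,0,0,0]

```text
t: 11.5
eef_pos: [0.4529, 0.0185, 0.1377]
eef_rot: [3.137, -0.151, 0.013]
ft_force: [3.8, -0.3, 14.1]
grip_width: 0.0493
```

Emit:
apply_moves:
  deltas:
    - [0,0,0.2,0]
    - [0,0,0,0]

```text
t: 11.75
eef_pos: [0.4536, 0.0184, 0.1362]
eef_rot: [3.137, -0.151, 0.017]
ft_force: [5.5, 0.3, 15.5]
grip_width: 0.0493
```

Emit:
apply_moves:
  deltas:
    - [0.2,0,0.12,0]
    - [0.2,0,0.12,0]
    - [0.2,0,0.12,0]
    - [0.2,0,0.12,0]
    - [0.2,0,0.12,0]
    - [0,0,0,0]

```text
t: 12.5
eef_pos: [0.462, 0.0176, 0.1296]
eef_rot: [3.138, -0.151, 0.01]
ft_force: [0.6, 0.0, 15.7]
grip_width: 0.0495
```

```bash
python3 plan.py 0.470 0.0163 0.1255 -5.5; python3 - <<'E'
from h import *
S=cams.camera("side")
cv2.imwrite("pics/a3.png",cv2.resize(S[150:250,180:310],(650,500),interpolation=cv2.INTER_CUBIC))
E
```

```text
t 12.5 p [0.462  0.0176 0.1296] h -5.51 z [ 6.3e-03 -6.0e-04 -1.0e+00] q6 1.54 F [ 0.6  0.  15.7] w 0.0495
shift now (cm) [0.81 0.06 0.41]
turn -0.0 shift after turn [0.81 0.06 0.41]
```

View pics/a3.png

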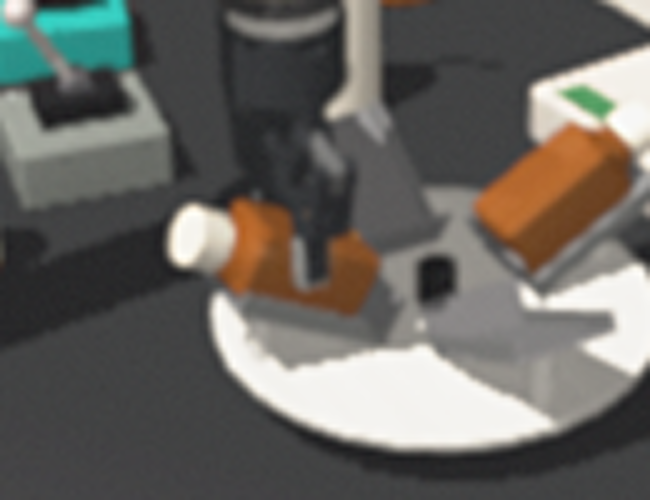

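It now lies along the slope with the base just short of the stop, so I'll slide it on.

Emit:
apply_moves:
  deltas:
    - [0.2,0,0.11,0]
    - [0.2,0,0.11,0]
    - [0.2,0,0.1,0]
    - [0.2,0,0.1,0]
    - [0,0,0,0]

```text
t: 13.18
eef_pos: [0.4697, 0.0169, 0.1251]
eef_rot: [3.138, -0.151, 0.009]
ft_force: [1.7, -0.6, 14.0]
grip_width: 0.0491
```

Emit:
apply_moves:
  deltas:
    - [0.15,0,0.1,0]
    - [0.15,0,0.1,0]
    - [0,0,0,0]

```text
t: 13.55
eef_pos: [0.4728, 0.0166, 0.1233]
eef_rot: [3.138, -0.151, 0.009]
ft_force: [1.9, 0.3, 14.7]
grip_width: 0.0491
```

Emit:
apply_moves:
  deltas:
    - [0.15,0,0.08,0]
    - [0.15,0,0.08,0]
    - [0,0,0,0]

```text
t: 13.92
eef_pos: [0.4743, 0.0165, 0.1224]
eef_rot: [3.138, -0.151, 0.005]
ft_force: [-6.8, 0.3, 28.1]
grip_width: 0.0491
```

Emit:
apply_moves:
  deltas:
    - [0.15,0,0.08,0]
    - [0.15,0,0.08,0]
    - [0,0,0,0]

```text
t: 14.3
eef_pos: [0.4744, 0.0165, 0.1223]
eef_rot: [3.138, -0.151, -0.004]
ft_force: [-23.5, 0.3, 53.3]
grip_width: 0.049
```

Emit:
apply_moves:
  deltas:
    - [-0.3,0,-0.3,0]
    - [-0.05,0,-0.3,0]
    - [0,0,0,0]

```text
t: 14.68
eef_pos: [0.4731, 0.0166, 0.1238]
eef_rot: [-3.138, 0.151, -0.0]
ft_force: [0.2, 0.5, -2.5]
grip_width: 0.0492
```

Emit:
apply_moves:
  deltas:
    - [0.12,0,0.12,0]
    - [0,0,0,0]

```text
t: 14.92
eef_pos: [0.4742, 0.0165, 0.1225]
eef_rot: [-3.138, 0.151, 0.001]
ft_force: [-1.5, 0.6, 2.1]
grip_width: 0.0494
```

Emit:
apply_moves:
  deltas:
    - [0,0,0,0]
    - [0,0,0,0]
    - [0,0,0,0]
    - [0,0,0,0]
    - [0,0,-0.5,0]
  hand: 0

```text
t: 15.55
eef_pos: [0.474, 0.0165, 0.1276]
eef_rot: [-3.138, 0.151, 0.001]
ft_force: [0.4, 0.5, 0.7]
grip_width: 0.0855
```

Emit:
apply_moves:
  deltas:
    - [0,0,-1,0]
    - [0,0,-3,0]
    - [0,0,-5,0]
    - [0,0,-5,0]
    - [0,0,0,0]

```text
t: 16.18
eef_pos: [0.476, 0.0163, 0.2723]
eef_rot: [3.137, -0.151, 0.015]
ft_force: [0.2, -0.3, -1.0]
grip_width: 0.0852
```

```bash
python3 plan.py 0.32 0.41 0.26 -11; python3 - <<'E'
from h import *
S=cams.camera("side")
cv2.imwrite("pics/a4.png",cv2.resize(S[110:250,150:320],(680,560),interpolation=cv2.INTER_CUBIC))
E
```

```text
t 16.175 p [0.476  0.0163 0.2723] h -5.51 z [ 0.0094 -0.0011 -1.    ] q6 1.54 F [ 0.2 -0.3 -1. ] w 0.0852
shift now (cm) [-19.31 -37.7    1.04]
turn 0.096 shift after turn [-22.82 -35.67   1.23]
```

View pics/a4.png

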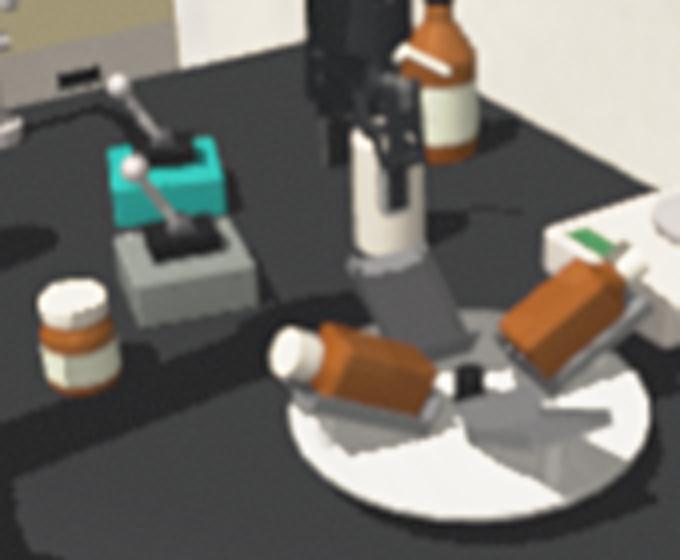

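The bottle lies in the near cradle with its cap outward and base at the stop, mirroring the loaded one. The grey box's lever is still at its near side. Next is the lever.

Emit:
apply_moves:
  deltas:
    - [0,0,0,0.096]
    - [0,0,0,0]
  hand: 1

```text
t: 16.48
eef_pos: [0.4735, 0.0165, 0.2666]
eef_rot: [-3.127, 0.3, 0.004]
ft_force: [0.3, 0.8, 0.8]
grip_width: 0.0514
```

```bash
python3 plan.py 0.387 0.394 0.27 -11
```

```text
t 16.475 p [0.4735 0.0165 0.2666] h -10.97 z [-2.3e-03  4.0e-04 -1.0e+00] q6 1.64 F [0.3 0.8 0.8] w 0.0514
shift now (cm) [-15.67 -35.41  -0.3 ]
turn 0.001 shift after turn [-15.69 -35.4   -0.34]
```

Emit:
apply_moves:
  deltas:
    - [-1.5,-2.5,0,0]
    - [-1.7,-4,0,0]
    - [-1.7,-4,0,0]
    - [-1.7,-4,0,0]
    - [-1.7,-4,0,0]
    - [-1.7,-4,0,0]
    - [-1.7,-4,0,0]
    - [-1.7,-4,0,0]
    - [-1.3,-3,0,0]
    - [-1,-1.9,0,0]
    - [0,0,0,0]

```text
t: 17.85
eef_pos: [0.3871, 0.3945, 0.267]
eef_rot: [3.127, -0.297, -0.001]
ft_force: [-0.5, 0.1, -0.4]
grip_width: 0.0001
```

```bash
python3 plan.py 0.387 0.394 0.14 -11
```

```text
t 17.85 p [0.3871 0.3945 0.267 ] h -10.86 z [-1.e-03 -9.e-04 -1.e+00] q6 2.42 F [-0.5  0.1 -0.4] w 0.0001
shift now (cm) [ 0.02  0.04 12.7 ]
turn 0.002 shift after turn [ 0.    0.05 12.7 ]
```

Emit:
apply_moves:
  deltas:
    - [0,0,3,0]
    - [0,0,4,0]
    - [0,0,4,0]
    - [0,0,1.7,0]
    - [1,0,0,0]
    - [1,0,0,0]
    - [0.8,0,0,0]
    - [0.8,0,0,0]
    - [0.8,0,0,0]
    - [0,0,0,0]

```text
t: 19.1
eef_pos: [0.4316, 0.3854, 0.1408]
eef_rot: [-3.127, 0.302, -0.001]
ft_force: [-0.5, -0.3, -0.3]
grip_width: -0.0001
```

Emit:
apply_moves:
  deltas:
    - [0.8,0,0,0]
    - [0.8,0,0,0]
    - [0.8,0,0,0]
    - [0.8,0,0,0]
    - [0.8,0,0,0]
    - [0,0,0,0]

```text
t: 19.85
eef_pos: [0.4709, 0.3776, 0.1406]
eef_rot: [-3.127, 0.303, -0.001]
ft_force: [-0.0, -1.4, -1.0]
grip_width: -0.0
```

Emit:
apply_moves:
  deltas:
    - [0.5,0,0,0]
    - [0.5,0,0,0]
    - [0.4,0,0,0]
    - [0,0,0,0]

```text
t: 20.35
eef_pos: [0.4843, 0.3752, 0.1407]
eef_rot: [-3.127, 0.302, -0.001]
ft_force: [0.1, -0.0, -0.1]
grip_width: -0.0002
```

```bash
python3 - <<'E'
from h import *
S=cams.camera("side");T=cams.camera("top")
cv2.imwrite("pics/b1.png",np.hstack([cv2.resize(S[105:205,155:255],(400,400),interpolation=cv2.INTER_CUBIC),cv2.resize(T[160:260,110:210],(400,400),interpolation=cv2.INTER_CUBIC)]))
E
```

```text
(no output)
```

View pics/b1.png

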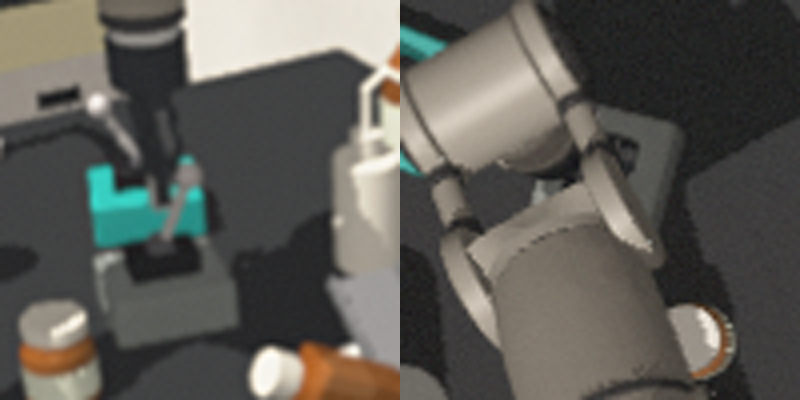

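The lever is past upright, with the tip at crop (190,175) ahead of the fingers. I'll keep pushing until it stops.

Emit:
apply_moves:
  deltas:
    - [0.4,0,0,0]
    - [0.4,0,0,0]
    - [0.3,0,0,0]
    - [0,0,0,0]

```text
t: 20.95
eef_pos: [0.4895, 0.3741, 0.1403]
eef_rot: [3.126, -0.3, -0.017]
ft_force: [-19.3, 3.7, 8.1]
grip_width: 0.0002
```

Emit:
apply_moves:
  deltas:
    - [0.3,0,0,0]
    - [0.3,0,0,0]
    - [0,0,0,0]

```text
t: 21.32
eef_pos: [0.4905, 0.3739, 0.14]
eef_rot: [3.125, -0.298, -0.033]
ft_force: [-36.2, 6.4, 15.2]
grip_width: 0.0003
```

Emit:
apply_moves:
  deltas:
    - [-0.6,0,0,0]
    - [-1.5,0,0,0]
    - [-2,0,-1,0]
    - [-2,0,-3,0]
    - [-1,0,-5,0]
    - [-3,-3,-3,0]
    - [-4,-4,0,0]
    - [-4,-4,0,0]
    - [0,0,0,0]

```text
t: 22.45
eef_pos: [0.341, 0.5171, 0.2613]
eef_rot: [-3.126, 0.294, -0.001]
ft_force: [0.1, -0.2, 0.3]
grip_width: -0.0003
```

```bash
python3 - <<'E'
from h import *
S=cams.camera("side");T=cams.camera("top")
a=cv2.resize(S[95:270,150:325],(400,400),interpolation=cv2.INTER_CUBIC);b=cv2.resize(T[120:260,130:310],(400,311),interpolation=cv2.INTER_CUBIC)
b=cv2.copyMakeBorder(b,0,89,0,0,0);cv2.imwrite("pics/f1.png",cv2.resize(np.hstack([a,b]),(800,400)))
# expected poses projected: lever over at +30deg, bottle cap end, base bottom corners
o=np.array([-.9954,.0959,0]);M=np.array([.5617,.0075,0]);c,s=np.cos(np.pi/6),np.sin(np.pi/6)
f=lambda a,p:M+o*(.06+a*c-p*s)+[0,0,.055+a*s+p*c]
print("cap side px",(proj("side",f(.13,.025))-[149.5,94.5])*400/175)
d=np.array([np.cos(-.18),np.sin(-.18),0])
for g in(25,30): print("lever tip",g,(proj("side",np.array([.477,.378,.073])+.08*(d*np.sin(np.radians(g))+[0,0,np.cos(np.radians(g))]))-[149.5,94.5])*400/175)
E
python3 plan.py
```

```text
cap side px [[161.65161447 235.25382159]]
lever tip 25 [[117.94071843 121.7209161 ]]
lever tip 30 [[121.66131805 122.8410794 ]]
t 22.55 p [0.3435 0.5145 0.2611] h -10.94 z [ 9.e-04  0.e+00 -1.e+00] q6 2.62 F [ 0.5 -1.1  0.7] w -0.0003
```

View pics/f1.png

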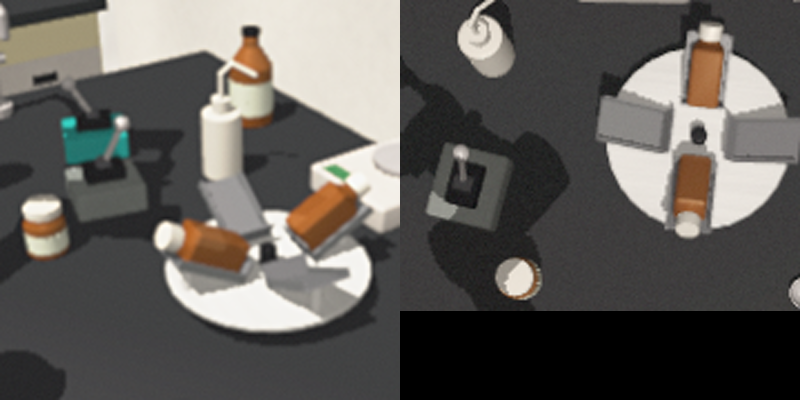

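The lever tip is at (121,122), matching the fully over position. The cap end at about (163,236) matches the seated prediction of (162,235). Everything else is in place.

```bash
python3 -c "
from cell import workorder;print(workorder.job_done())"
```

```text
the job is handed in; nothing more can be done
None
```

The amber bottle is in the cradle opposite the loaded one, and the grey box's lever is pushed fully over. I handed the job in at about 22.6 s with the arm clear of everything.

- **Bottle:** The tool could only point straight down, so I let the bottle pivot in a light grip against the cradle's outer edge until it lay flat on the slope. I then slid it to the stop and let go there. In the last picture its cap is about 1–2 pixels from where a fully seated bottle would show.
- **Lever:** I pushed it after the bottle was down, until it met its end stop. Its tip matches my estimate for fully over, about 30° past upright.
- **Bystanders:** The loaded bottle, jar and wash bottle look unmoved in the last picture. The beaker and most of the spoon were outside that final crop, so I did not check them at the end; the arm's path stayed well above them.
- **Forces:** While seating the bottle, the measured wrist force briefly reached about 58 N. The lever push reached about 40 N of wrist force, applied through the fingertips rather than the gripper body. I backed off right away both times. I saw no failed checks.

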